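Lock the suction tool into its bench dock

TASK

Two identical round docks stand on the bench; one of them holds a suction tool with three bellows cups on top, the other is empty. On the dock that holds the tool, turn the lock ring clockwise (seen from above) by its lever until the lever lies on the white locked mark, no further, and leave it there with the tool still seated upright in the dock. Leave the empty dock's ring as it is.

Things in the scene. Friction and masses are not known exactly. Their poses are not given: they have to be found in the camera images.
- lock_ring (a joint): lock ring of the dock that holds the tool: aluminium, 94 mm outside diameter, 50 to 66 mm above the table, captive, turning about the dock's vertical axis. Value in rad, growing clockwise seen from above: 0 to 0.35 at the start (unlocked), 1.10 on the locked mark, end stop past it at 1.60. Friction 0.12 N m (1.5 N at the pin), no spring or detent: it stays where it is left
- lever_pin (a point): centre of the top of the round upright steel pin on that ring's lever, 102 mm above the table. Pin 16 mm in diameter, 40 mm tall, 80 mm from the ring's axis, turning with the ring. The lever is a flat radial bar 18 mm wide, 10 mm thick, its top 62 mm above the table, its end 93 mm from the axis
- lock_mark (a point): the locked mark of that dock: a white radial line 6 mm wide on the top of the dock's fixed black base disc (216 mm across, 10 mm thick), running from 54 to 106 mm from the axis, so it shows beyond the lever's end. This point is the line's middle, 80 mm from the axis, 11 mm above the table: straight below the pin when locked
- suction_tool: the loose suction tool sitting in that dock: a round steel flange with three ears, a black head plate 54 mm across and three blue bellows cups 20 mm wide pointing up. Its origin is the centre of its underside, 50 mm above the table and within 3 mm of the ring's axis; z points up; it is 50 mm tall, its top 100 mm above the table
- empty_lever_pin (a point): centre of the top of the same kind of pin, 102 mm above the table, on the lock ring of the empty dock (same sizes, nothing in its middle). To be left alone
Mind the look-alikes: they are no part of the job. Leave any green or orange look-alike of the part that bears lock_ring alone.

How it is judged:
By the outcome, as a careful person would: the job done as asked, in the order asked, and still so for the second after the job is handed in, with the robot touching nothing.
It also fails if it takes over 35 s, if anything falls off the work surface, if the arm or the gripper's body presses on something with over 40 N, if the wrist force passes 120 N, or if a joint passes its speed limit or range.

ROBOT

A 6-joint arm with a two-finger parallel gripper is mounted at the origin on the work surface. World frame = base frame: x ahead of the robot, y to its left, z up, the work surface at z = 0. Lengths are in m, angles in degrees, forces in N, time in s.
With the tool pointing down it reaches from about 0.4 to 0.925 m from the base axis. Payload 3.4 kg.
Tool frame: the origin (TCP) lies on the front face of the gripper's body, between the roots of the fingers; the fingertips stand 73 mm ahead of it and the grasp point (between the pads) lies 54 mm ahead of it; y points along the fingers, z is the direction in which the jaws open and shut, and the axes are right-handed (so a half turn about y gives the same grasp; the last joint's range is limited). The gripper opens to 85 mm and grips with 20 to 120 N. Pads are 22 mm wide; open, the fingers measure 114 mm over their backs; the gripper's body (76 mm by 85 mm) begins 54 mm behind the grasp point. The pads swing forward as they close: fully open they stand 13 mm farther back than shut.
Start: joints at [-75.946, 17.578, 86.31, -0, 76.112, -4.211], TCP at [0.18, -0.546, 0.304] pointing down, gripper open.
Joint ranges: [-179.03, 179.03], [-60, 130.46], [8.19, 133.38], [-81.62, 261.62], [5.75, 156.47], [-153.77, 153.77]. Speed limits (degrees/s): [147.25, 147.25, 180, 180, 180, 180].

INTERFACE

Orientations are given as [roll, pitch, yaw] about the fixed x, y, z axes, in that order (R = Rz(yaw) Ry(pitch) Rx(roll)).
In Python, from station import * gives the robot as it stands.
- The arm moves only by the tool jog_arm, never from a script. Its argument "moves" is a list of rows, each a list of 7 numbers: the shift along the tool's x, y, z in mm, then the turn, a rotation vector about the tool's x, y, z in degrees, then the finger opening in mm, from 0 to 85.4. In form: [[tx, ty, tz, rx, ry, rz, grip], ...]. A call has 1 to 12 rows; each row shifts and turns the commanded pose from where the row before left it, along the tool's axes as they then stand; what a row does not reach is not made up. A row lasts 1/8 s, in which the tool goes at most 62.5 mm and 10.7 degrees, less where a joint would pass 70% of its speed; a pose out of reach is approached as far as the arm can. A call with a gripper value outside its range is refused whole. The fingers move at their own pace and stop on an object; "newtons" is the grip in N (left out, the last holds). Time passes only in rows, so rows that do not move let the fingers close. It gives the time, the measured TCP pose, the force and the opening at its end, in the units of the state.
- state(): the state, without advancing time (a new reading comes with each control period).
- get_image(name): name is "side" or "top"; returns the picture (400x640x3 uint8, blue, green, red); there is no depth.
- camera_model(name): a dict with "mtx" (3x3 intrinsics, pixels), "origin" and "orientation" of the camera in the world. Camera axes: x right, y down, z forward; pixel columns grow to the right and rows downward; lengths in m; the calibration is good to about 2 mm. A picture is of the moment at which its call begins. camera_model takes no time and is no camera call.
- sign_off(): hands the job in, once; it reports no verdict.
The state is a dict: "clock": time; "qpos": joint angles; "joint_vel": joint speeds; "joint_torque": joint torques, N m; "eef_pos": TCP position; "tool_rot": TCP orientation; "contact_force": force on the tool from outside, world axes, zero at the start; "wrist_torque": the same for the moment, N m; "opening": finger opening in m.
Only numpy, scipy, OpenCV 4.12 (cv2) and the standard library are available. Lean on these libraries where they do the work, as an engineer would, in place of code of your own. Each camera call takes 0.05 s, during which the arm holds its last target.

## Working session

There is one attempt and no reset: what is moved stays moved. The work goes in short steps, Python scripts to look and compute and a tool call to move; the robot and the scene stay as the last step left them, time stands still between calls to the robot, and variables do not carry over. Pictures are saved under pics/ and viewed, and the job is handed in when it is done.

Besides the shell and the picture viewer there is one more tool, called after "Request:" by a JSON object that holds its "name" and its "arguments", one argument or row to a line. jog_arm: Moves the arm, as the interface text tells. Its arguments: {"type":"object","properties":{"moves":{"type":"array","items":{"type":"array","items":{"type":"number"}}},"newtons":{"type":"number"}},"required":["moves"]}

```bash
mkdir -p pics; python3 - <<'E'
from station import *
import cv2
for n in("side","top"):
    cv2.imwrite(f"pics/{n}0.png",get_image(n))
    print(n,camera_model(n))
print(state())
E
```

```text
side {'mtx': array([[517.18019589,   0.        , 318.67689518],
       [  0.        , 517.18019589, 190.30922912],
       [  0.        ,   0.        ,   1.        ]]), 'origin': array([-0.20895822,  0.85184153,  0.69185404]), 'orientation': array([-119.04150307,    0.34741259, -138.13957772])}
top {'mtx': array([[424.87049465,   0.        , 312.90832491],
       [  0.        , 424.87049465, 194.85439107],
       [  0.        ,   0.        ,   1.        ]]), 'origin': array([ 0.34909678, -0.00571588,  1.2819404 ]), 'orientation': array([-170.89768146,    1.51617078,  -90.50522968])}
{'clock': 0.1, 'qpos': array([-7.59464708e+01,  1.76195522e+01,  8.63738181e+01, -6.83482393e-04,
        7.61131952e+01, -4.21213630e+00]), 'joint_vel': array([-0.05692277, -0.14097988, -0.07064909, -0.10929192,  0.04875725,
       -0.07464867]), 'joint_torque': array([ 5.53542884e-05, -4.58529139e+01, -2.52607441e+01, -1.95348575e-04,
        5.61428213e-03,  1.00129134e-05]), 'eef_pos': array([ 0.18006648, -0.54557243,  0.3030743 ]), 'tool_rot': array([-9.01063263e+01,  7.16575915e-03, -1.61734177e+02]), 'contact_force': array([ 0.61179326, -0.57395966, -0.04475713]), 'wrist_torque': array([ 0.00140951,  0.00592943, -0.05635312]), 'opening': 0.08552102008529273}
```

View pics/side0.png

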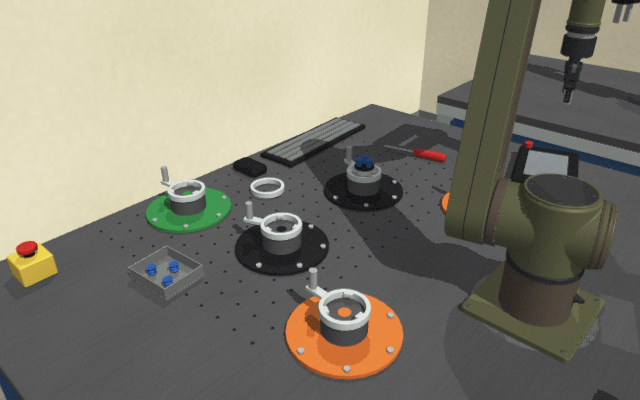

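View pics/top0.png

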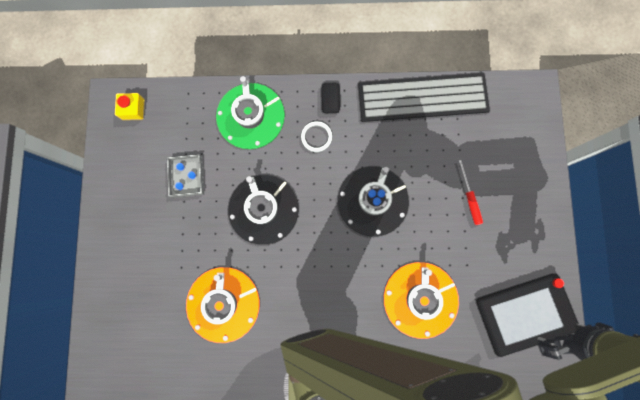

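The dock holding the tool is the black one: (375,198) in the top view and (364,180) in the side view. I'll zoom in on it.

```bash
python3 - <<'E'
import cv2,numpy as np
t=cv2.imread("pics/top0.png")[155:245,325:425]; s=cv2.imread("pics/side0.png")[140:215,315:415]
cv2.imwrite("pics/zt.png",cv2.resize(t,None,fx=6,fy=6,interpolation=2))
cv2.imwrite("pics/zs.png",cv2.resize(s,None,fx=6,fy=6,interpolation=2))
E
```

```text
(no output)
```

View pics/zt.png

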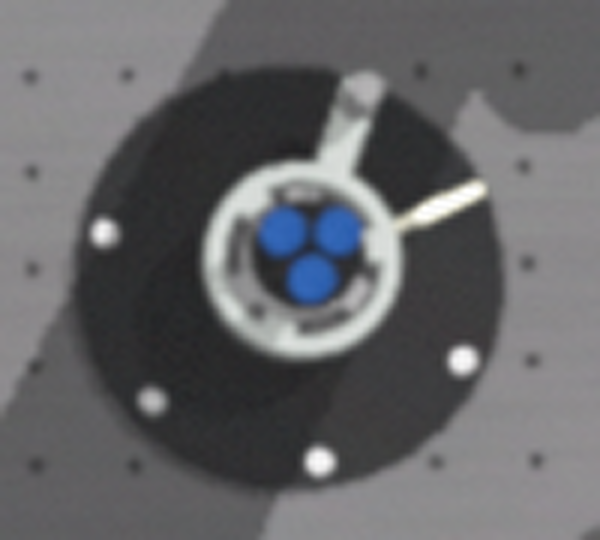

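View pics/zs.png

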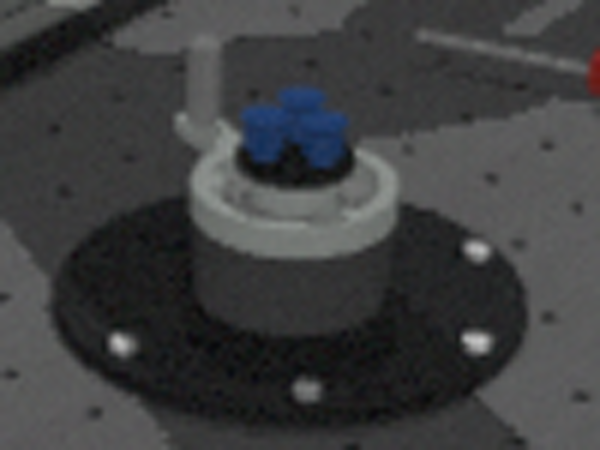

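```bash
cat > h.py <<'E'
import numpy as np
from scipy.spatial.transform import Rotation as Ro
from station import *
def ray(n,p,z):
    c=camera_model(n);R=Ro.from_euler('xyz',c['orientation'],degrees=True).as_matrix()
    d=R@np.linalg.solve(c['mtx'],[p[0],p[1],1]);o=np.array(c['origin'])
    return (o+d*(z-o[2])/d[2])[:2]
def proj(n,P):
    c=camera_model(n);R=Ro.from_euler('xyz',c['orientation'],degrees=True).as_matrix()
    q=c['mtx']@(R.T@(np.array(P)-c['origin']));return q[:2]/q[2]
T=lambda u,v:(u/6+325-.42,v/6+155-.42)
S=lambda u,v:(u/6+315-.42,v/6+140-.42)
E
python3 - <<'E'
from h import *
print("ring",ray("top",T(303,259),.066),"base",ray("top",T(290,278),.01))
print("side ring",ray("side",S(294,193),.066),"side base",ray("side",S(290,308),.01))
pt=ray("top",T(363,88),.102);ps=ray("side",S(206,41),.102);print("pin",pt,ps)
mo=ray("top",T(485,187),.011);mi=ray("top",T(400,226),.011);print("mark",mo,mi)
for c in (ray("top",T(303,259),.066),ray("top",T(290,278),.01)):
  f=lambda p:np.degrees(np.arctan2(*(p-c)[::-1]))
  print(f(pt),f(ps),f(mo),f(mi),f((mo+mi)/2),np.linalg.norm(pt-c),np.linalg.norm(mo-c))
d=mo-mi;print("markdir",np.degrees(np.arctan2(d[1],d[0])))
# empty pin
print(ray("top",(251,181),.102),ray("top",(260.5,207.5),.066))
E
```

```text
ring [ 0.53346088 -0.15458897] base [ 0.53238115 -0.15462934]
side ring [ 0.52407516 -0.13971772] side base [ 0.52128281 -0.13643454]
pin [ 0.60914962 -0.18095848] [ 0.60681298 -0.178814  ]
mark [ 0.57731387 -0.25386732] [ 0.55796435 -0.2104823 ]
-19.208036222774307 -18.276160005893644 -66.16810915423315 -66.32749187803209 -66.22547434863262 0.0801507086514153 0.10853236743630278
-18.930337525648472 -18.000206791747598 -65.64005449406577 -65.3900606237557 -65.54990965183025 0.08115799828970655 0.10893633433763038
markdir -65.9633509412209
[0.58061164 0.19933228] [0.50915871 0.17684891]
```

The tool dock's axis is near (0.5325, -0.1545). Its pin sits at azimuth -19° and the mark at -66°. The plan is to grip the pin lightly with the jaws tangential and swing it along the arc with the wrist turning along.

```bash
cat >> h.py <<'E'
def rows(wps,N,grip):
    """wps(s)->(pos,yaw deg), s in 0..1; start from measured pose; print rounded rows"""
    st=state();p=np.array(st['eef_pos']);R=Ro.from_euler('xyz',st['tool_rot'],degrees=True)
    for i in range(1,N+1):
        pos,yaw=wps(i/N); Rt=Ro.from_euler('xyz',[-90,0,yaw],degrees=True)
        t=np.round(R.inv().apply(np.array(pos)-p)*1000,1); r=np.round((R.inv()*Rt).as_rotvec(degrees=True),1)
        print([*map(float,t),*map(float,r),grip],end=",\n")
        p=p+R.apply(t/1000);R=R*Ro.from_rotvec(r,degrees=True)
    print("ends",p,R.as_euler('xyz',degrees=True))
A=np.array([.5325,-.1545])
def pin(az,r=.08): return A+r*np.array([np.cos(np.radians(az)),np.sin(np.radians(az))])
E
python3 - <<'E'
from h import *
p0=state()['eef_pos'];y0=-161.734
p1=np.r_[pin(-19),.25]
rows(lambda s:(p0+(p1-p0)*s,y0+(142.7)*s),16,85)
E
```

```text
[-32.6, 3.3, -13.3, 0.1, -8.9, -0.0, 85],
[-34.2, 3.4, -8.1, 0.0, -8.9, -0.0, 85],
[-35.0, 3.3, -2.7, 0.0, -9.0, -0.0, 85],
[-35.1, 3.3, 2.9, -0.0, -8.9, -0.0, 85],
[-34.2, 3.4, 8.2, -0.0, -8.9, -0.0, 85],
[-32.5, 3.3, 13.4, -0.0, -8.9, -0.0, 85],
[-30.0, 3.3, 18.2, -0.0, -8.9, -0.0, 85],
[-26.8, 3.3, 22.7, -0.0, -9.0, -0.0, 85],
[-23.0, 3.4, 26.7, -0.0, -8.9, -0.0, 85],
[-18.6, 3.3, 29.8, -0.0, -8.9, -0.0, 85],
[-13.7, 3.3, 32.4, -0.0, -8.9, -0.0, 85],
[-8.6, 3.3, 34.1, -0.0, -8.9, -0.0, 85],
[-3.2, 3.4, 35.0, -0.0, -8.9, -0.0, 85],
[2.3, 3.3, 35.1, -0.0, -9.0, 0.0, 85],
[7.8, 3.3, 34.3, -0.0, -8.9, 0.0, 85],
[12.9, 3.4, 32.7, -0.0, -8.9, 0.0, 85],
ends [ 0.60814664 -0.18052766  0.24995359] [-8.99856086e+01 -7.78890596e-03 -1.90341820e+01]
```

Request:
{"name": "jog_arm", "arguments": {
  "moves": [
    [-32.6, 3.3, -13.3, 0.1, -8.9, 0, 85],
    [-34.2, 3.4, -8.1, 0, -8.9, 0, 85],
    [-35, 3.3, -2.7, 0, -9, 0, 85],
    [-35.1, 3.3, 2.9, 0, -8.9, 0, 85],
    [-34.2, 3.4, 8.2, 0, -8.9, 0, 85],
    [-32.5, 3.3, 13.4, 0, -8.9, 0, 85],
    [-30, 3.3, 18.2, 0, -8.9, 0, 85],
    [-26.8, 3.3, 22.7, 0, -9, 0, 85],
    [-23, 3.4, 26.7, 0, -8.9, 0, 85],
    [-18.6, 3.3, 29.8, 0, -8.9, 0, 85],
    [-13.7, 3.3, 32.4, 0, -8.9, 0, 85],
    [-8.6, 3.3, 34.1, 0, -8.9, 0, 85]
  ]
}}

```text
clock: 1.6
eef_pos: [0.5019, -0.2713, 0.2632]
tool_rot: [-90.0, -0.0, -54.4]
contact_force: [0.3, -1.0, 0.2]
opening: 0.085
```

Request:
{"name": "jog_arm", "arguments": {
  "moves": [
    [-3.2, 3.4, 35, 0, -8.9, 0, 85],
    [2.3, 3.3, 35.1, 0, -9, 0, 85],
    [7.8, 3.3, 34.3, 0, -8.9, 0, 85],
    [12.9, 3.4, 32.7, 0, -8.9, 0, 85],
    [0, 0, 0, 0, 0, 0, 85],
    [0, 0, 0, 0, 0, 0, 85]
  ]
}}

```text
clock: 2.35
eef_pos: [0.6077, -0.1811, 0.2497]
tool_rot: [-90.1, 0.0, -19.1]
contact_force: [-0.8, 0.3, 0.5]
opening: 0.0852
```

```bash
python3 - <<'E'
from h import *
import cv2
s=state();print(s['clock'],s['eef_pos'],s['tool_rot'],s['qpos'],s['contact_force'])
cv2.imwrite("pics/zs1.png",cv2.resize(get_image("side")[80:230,270:440],None,fx=4,fy=4,interpolation=2))
cv2.imwrite("pics/zt1.png",cv2.resize(get_image("top")[120:260,300:450],None,fx=4,fy=4,interpolation=2))
p0=np.array(s['eef_pos']);p1=np.r_[pin(-19),.146]
rows(lambda t:(p0+(p1-p0)*t,-19),6,85)
E
```

```text
2.35 [ 0.60766102 -0.18107865  0.24973013] [-9.01070006e+01  3.01394263e-02 -1.90761893e+01] [-20.35898557  24.65100123  83.16896732  -0.11305582  72.20780034
 -91.24825234] [-0.84610793  0.33807228  0.51648097]
[0.1, 17.7, 0.8, 0.1, -0.1, 0.0, 85],
[0.0, 17.3, 0.1, -0.0, -0.0, 0.0, 85],
[0.0, 17.3, 0.1, -0.0, -0.0, 0.0, 85],
[0.1, 17.3, 0.1, -0.0, -0.0, 0.0, 85],
[0.0, 17.3, 0.1, -0.0, -0.0, 0.0, 85],
[0.1, 17.3, 0.1, -0.0, -0.0, 0.0, 85],
ends [ 0.60815315 -0.1805928   0.14597864] [-8.99963538e+01 -1.63270788e-02 -1.90257558e+01]
```

View pics/zs1.png

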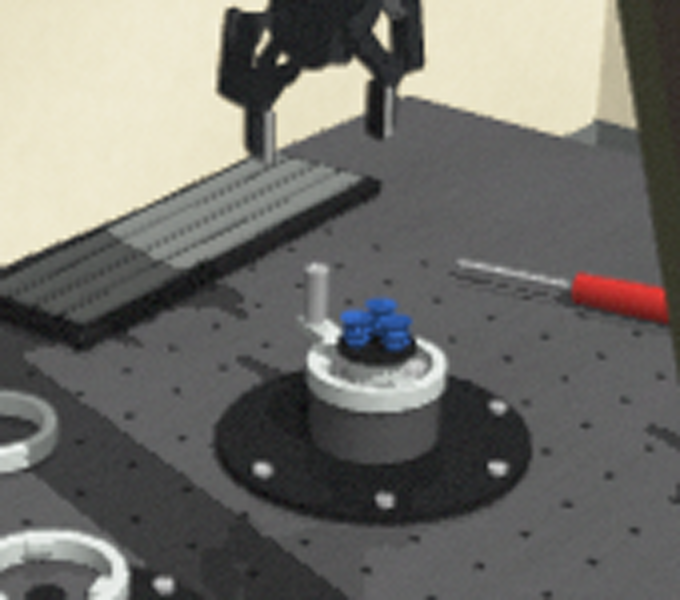

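View pics/zt1.png

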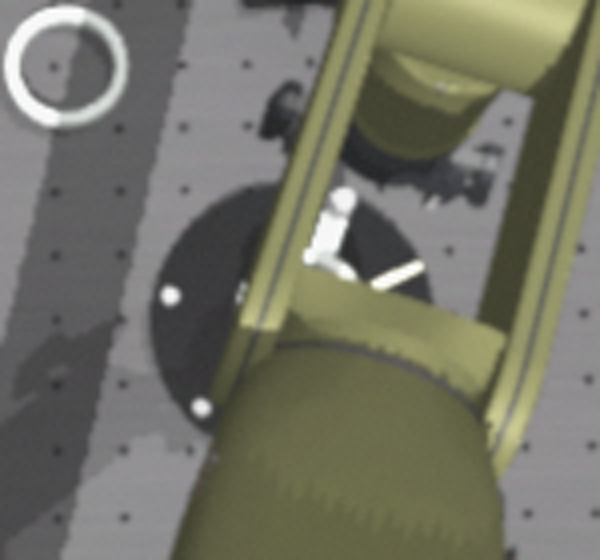

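The side view shows the open fingers on either side of the pin (at 317,270), and the top view agrees. I'll descend and close gently.

Request:
{"name": "jog_arm", "arguments": {
  "moves": [
    [0, 17.7, 0.5, 0.1, 0, 0, 85],
    [0, 17.3, 0, 0, 0, 0, 85],
    [0, 17.3, 0, 0, 0, 0, 85],
    [0, 17.3, 0, 0, 0, 0, 85],
    [0, 17.3, 0, 0, 0, 0, 85],
    [0, 17.3, 0, 0, 0, 0, 85],
    [0, 0, 0, 0, 0, 0, 50],
    [0, 0, 0, 0, 0, 0, 40],
    [0, 0, 0, 0, 0, 0, 30],
    [0, 0, 0, 0, 0, 0, 26]
  ],
  "newtons": 20
}}

```text
clock: 3.7
eef_pos: [0.609, -0.1808, 0.1469]
tool_rot: [-90.0, -0.2, -19.0]
contact_force: [-1.2, 0.7, 0.3]
opening: 0.0258
```

```bash
python3 - <<'E'
from h import *
import cv2
s=state();print(s['clock'],s['eef_pos'],s['contact_force'],s['opening'])
cv2.imwrite("pics/zs2.png",cv2.resize(get_image("side")[100:220,290:430],None,fx=5,fy=5,interpolation=2))
E
```

```text
3.7 [ 0.60898477 -0.18076608  0.14690003] [-1.17546304  0.72845316  0.25707793] 0.02582316281183848
```

View pics/zs2.png

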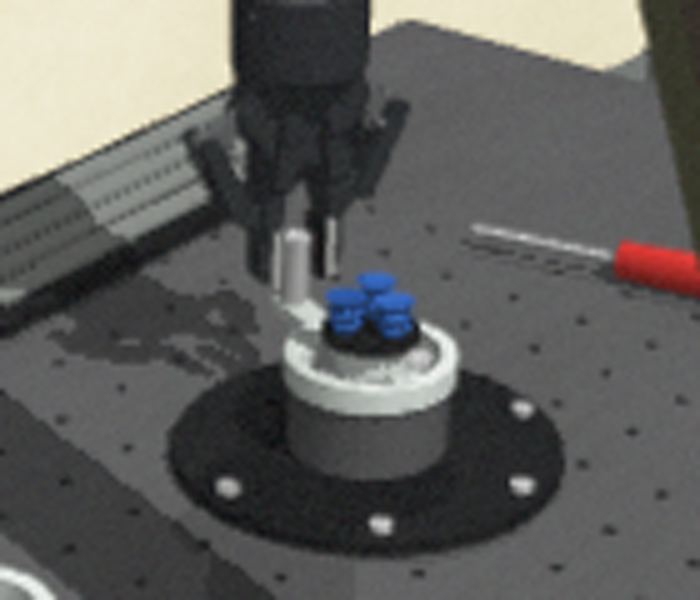

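Request:
{"name": "jog_arm", "arguments": {
  "moves": [
    [0, 0, 0, 0, 0, 0, 20],
    [0, 0, 0, 0, 0, 0, 15],
    [0, 0, 0, 0, 0, 0, 14],
    [0, 0, 0, 0, 0, 0, 14]
  ],
  "newtons": 20
}}

```text
clock: 4.25
eef_pos: [0.6087, -0.1808, 0.1465]
tool_rot: [-90.0, -0.1, -19.0]
contact_force: [-0.8, -0.6, 2.4]
opening: 0.0152
```

```bash
python3 - <<'E'
from h import *
s=state();print(s['eef_pos'],s['tool_rot'],s['contact_force'],s['wrist_torque'],s['opening'])
rows(lambda t:(np.r_[pin(-19-41*t),.146],-19-41*t),12,14)
E
```

```text
[ 0.60870613 -0.18078759  0.14647962] [-89.9831663   -0.09654079 -19.03368484] [-0.75468938 -0.59382481  2.40530391] [-0.07142598  0.15481224  0.00804087] 0.015211456098523549
[-0.8, 0.5, -4.7, -0.0, 3.4, 0.1, 14],
[-0.1, -0.0, -4.8, -0.0, 3.4, -0.0, 14],
[-0.1, -0.0, -4.8, -0.0, 3.4, -0.0, 14],
[-0.2, -0.0, -4.7, -0.0, 3.4, -0.0, 14],
[-0.1, -0.0, -4.8, -0.0, 3.4, -0.0, 14],
[-0.2, -0.0, -4.8, -0.0, 3.5, -0.0, 14],
[-0.1, -0.0, -4.7, -0.0, 3.4, -0.0, 14],
[-0.2, -0.0, -4.8, -0.0, 3.4, -0.0, 14],
[-0.1, -0.0, -4.8, -0.0, 3.4, -0.0, 14],
[-0.1, -0.0, -4.7, -0.0, 3.4, -0.0, 14],
[-0.2, -0.0, -4.8, -0.0, 3.4, -0.0, 14],
[-0.1, -0.0, -4.8, -0.0, 3.5, -0.0, 14],
ends [ 0.57248766 -0.2238271   0.14596152] [-8.99872878e+01  1.55562873e-02 -6.00336526e+01]
```

Gripped at 15.2 mm, so the pin is held. Next is the arc to about -60°, which stops short of the mark.

Request:
{"name": "jog_arm", "arguments": {
  "moves": [
    [-0.5, 0, -4.7, 0, 3.4, 0, 14],
    [-0.1, 0, -4.8, 0, 3.4, 0, 14],
    [-0.1, 0, -4.8, 0, 3.4, 0, 14],
    [-0.2, 0, -4.7, 0, 3.4, 0, 14],
    [-0.1, 0, -4.8, 0, 3.4, 0, 14],
    [-0.2, 0, -4.8, 0, 3.5, 0, 14],
    [-0.1, 0, -4.7, 0, 3.4, 0, 14],
    [-0.2, 0, -4.8, 0, 3.4, 0, 14],
    [-0.1, 0, -4.8, 0, 3.4, 0, 14],
    [-0.1, 0, -4.7, 0, 3.4, 0, 14],
    [-0.2, 0, -4.8, 0, 3.4, 0, 14],
    [0, 0, 0, 0, 0, 0, 14]
  ]
}}

```text
clock: 5.75
eef_pos: [0.5766, -0.221, 0.1465]
tool_rot: [-89.9, -0.0, -56.5]
contact_force: [-1.5, 1.7, 5.6]
opening: 0.0153
```

```bash
python3 - <<'E'
from h import *
import cv2
s=state();print(s['eef_pos'],s['tool_rot'],s['contact_force'],s['wrist_torque'],s['opening'])
d=s['eef_pos'][:2]-A;print(np.degrees(np.arctan2(d[1],d[0])),np.linalg.norm(d))
cv2.imwrite("pics/zs3.png",cv2.resize(get_image("side")[100:220,290:430],None,fx=5,fy=5,interpolation=2))
cv2.imwrite("pics/zt3.png",cv2.resize(get_image("top")[140:250,320:440],None,fx=5,fy=5,interpolation=2))
E
```

```text
[ 0.57655143 -0.22102571  0.14645463] [-8.99208317e+01 -1.67088665e-02 -5.65292923e+01] [-1.54665059  1.66162166  5.64472874] [ 0.2031061   0.20950682 -0.07251873] 0.015286710020336393
-56.48860932827244 0.07978845757014552
```

View pics/zs3.png

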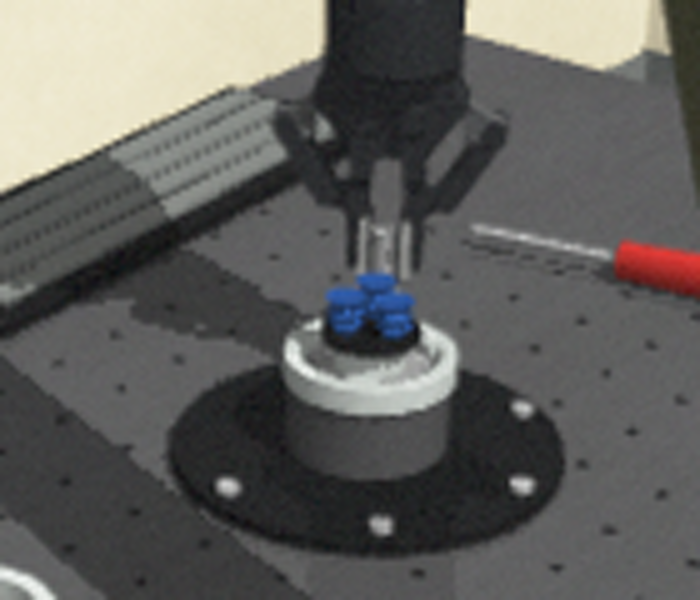

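View pics/zt3.png

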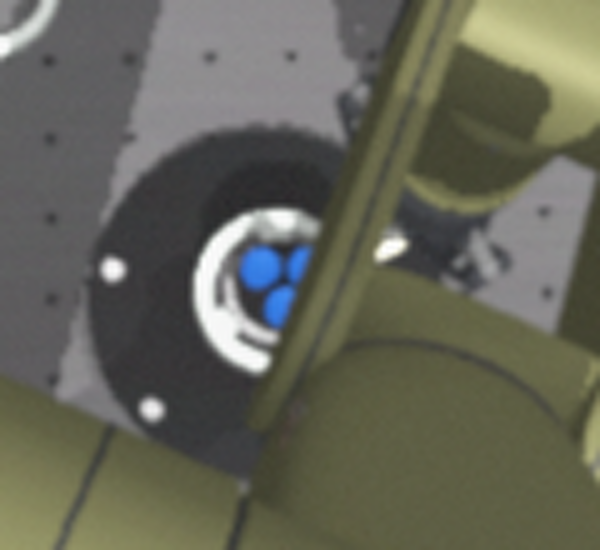

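The lever follows the fingers, and the tool is still seated. I'll go another 8°, open, rise and move away for a look.

Request:
{"name": "jog_arm", "arguments": {
  "moves": [
    [-0.1, 0, -2.8, 0, 2, 0, 14],
    [-0.1, 0, -2.8, 0, 2, 0, 14],
    [-0.1, 0, -2.8, 0, 2, 0, 14],
    [-0.1, 0, -2.8, 0, 2, 0, 14],
    [0, 0, 0, 0, 0, 0, 14],
    [0, 0, 0, 0, 0, 0, 14]
  ]
}}

```text
clock: 6.6
eef_pos: [0.5671, -0.2261, 0.1464]
tool_rot: [-89.9, -0.0, -64.5]
contact_force: [-1.7, 1.3, 5.6]
opening: 0.0157
```

```bash
python3 - <<'E'
from h import *
s=state();print(s['eef_pos'],s['tool_rot'],s['contact_force'],s['opening'])
d=s['eef_pos'][:2]-A;print(np.degrees(np.arctan2(d[1],d[0])),np.linalg.norm(d))
E
```

```text
[ 0.56705153 -0.22613778  0.14644353] [-8.99018663e+01 -1.16202263e-02 -6.44914618e+01] [-1.70182033  1.33464466  5.55178203] 0.01572870989089583
-64.25157736355212 0.0795347725669594
```

Request:
{"name": "jog_arm", "arguments": {
  "moves": [
    [0, 0, 0, 0, 0, 0, 30],
    [0, 0, 0, 0, 0, 0, 36],
    [0, -10, 0, 0, 0, 0, 36],
    [0, -30, 0, 0, 0, 0, 36],
    [0, -40, 0, 0, 0, 0, 36],
    [20, -20, -30, 0, 0, 0, 36],
    [30, 0, -40, 0, 0, 0, 36],
    [30, 0, -40, 0, 0, 0, 36],
    [30, 0, -40, 0, 0, 0, 36],
    [20, 0, -30, 0, 0, 0, 36],
    [0, 0, 0, 0, 0, 0, 36]
  ]
}}

```text
clock: 7.98
eef_pos: [0.4587, -0.4239, 0.2464]
tool_rot: [-90.0, -0.1, -64.8]
contact_force: [0.4, -0.3, 0.2]
opening: 0.0359
```

```bash
python3 - <<'E'
from h import *
import cv2
s=state();print(s['clock'],s['eef_pos'],s['contact_force'],s['opening'])
t=get_image("top");cv2.imwrite("pics/top4.png",t)
cv2.imwrite("pics/zs4.png",cv2.resize(get_image("side")[140:215,315:415],None,fx=6,fy=6,interpolation=2))
cv2.imwrite("pics/zt4.png",cv2.resize(t[155:245,325:425],None,fx=6,fy=6,interpolation=2))
E
```

```text
7.975 [ 0.45869734 -0.42392739  0.24641689] [ 0.38018451 -0.29873469  0.21090295] 0.035872572285154364
```

View pics/zs4.png

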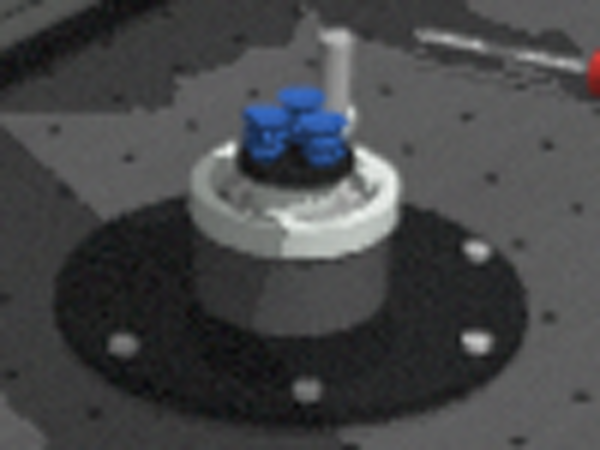

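View pics/zt4.png

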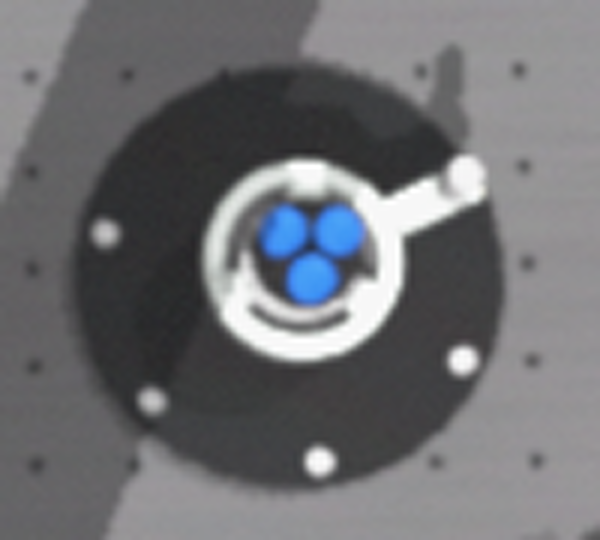

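Seated tool, lever close to the mark. Now I'll measure it more finely.

```bash
python3 - <<'E'
from h import *
import cv2
g0=cv2.cvtColor(cv2.imread("pics/top0.png"),6);g4=cv2.cvtColor(cv2.imread("pics/top4.png"),6)
def az(p,c):d=p-c;return np.round([np.degrees(np.arctan2(d[1],d[0])),1000*np.linalg.norm(d)],1)
# rectified views (x right = world radial), 0.5 mm/px
def rect(img,z,w=240):
    out=np.arange(w)
    C=np.float32([[-.12,-.12],[.12,-.12],[.12,.12],[-.12,.12]])
    src=np.float32([proj("top",[A[0]+c[0],A[1]+c[1],z]) for c in C])
    dst=np.float32([[(c[0]+.12)*2000,(c[1]+.12)*2000] for c in C])
    return cv2.warpPerspective(img,cv2.getPerspectiveTransform(src,dst),(480,480),flags=cv2.INTER_CUBIC)
def prof(im,r,azs):
    a=np.radians(azs);u=((r*np.cos(a)+.12)*2000).astype(np.float32);v=((r*np.sin(a)+.12)*2000).astype(np.float32)
    return cv2.remap(im,u[None],v[None],1)[0].astype(float)
azs=np.arange(-90,-40,.1)
for nm,g,z,rs,hw in(("mark",g0,.011,[.065,.075,.085,.095,.1],8),("lever",g4,.062,[.055,.06,.065],14),("mark4",g4,.011,[.1,.102,.104],8)):
    im=rect(g,z)
    for r in rs:
        p=prof(im,r,azs);b=np.median(p);m=p>(b+p.max())/2
        e=azs[m]
        print(nm,r,e.min().round(1),e.max().round(1),"mid",((e.min()+e.max())/2).round(2),p.max(),b)
pt=ray("top",T(465,174),.102);ps=ray("side",S(338,37),.102);print("pin",pt,ps,az(pt,A),az(ps,A))
# ring centre: bright ellipse
for g,z in((g4,.066),):
    im=rect(g,z);_,b=cv2.threshold(im,140,255,0)
    # outer edge by radial scan
    pts=[]
    for a in np.arange(-40,270,3):
        rr=np.arange(.040,.054,.0002);u=((rr*np.cos(np.radians(a))+.12)*2000).astype(np.float32);v=((rr*np.sin(np.radians(a))+.12)*2000).astype(np.float32)
        q=cv2.remap(im,u[None],v[None],1)[0].astype(float);k=np.argmin(np.gradient(cv2.GaussianBlur(q[None],(1,9),2)[0]))
        pts.append([rr[k]*np.cos(np.radians(a)),rr[k]*np.sin(np.radians(a))])
    from scipy.optimize import least_squares
    P=np.array(pts);s=least_squares(lambda x:np.hypot(*(P-x[:2]).T)-x[2],[0,0,.047],loss='soft_l1',f_scale=.0005);print("ring centre",A+s.x[:2],s.x[2])
E
```

```text
mark 0.065 -68.1 -61.5 mid -64.8 210.0 60.0
mark 0.075 -69.2 -61.3 mid -65.25 254.0 61.0
mark 0.085 -68.9 -61.4 mid -65.15 255.0 60.0
mark 0.095 -68.2 -62.3 mid -65.25 255.0 60.0
mark 0.1 -68.1 -62.6 mid -65.35 255.0 59.0
lever 0.055 -74.8 -54.2 mid -64.5 251.0 97.5
lever 0.06 -74.5 -54.7 mid -64.6 255.0 76.0
lever 0.065 -73.8 -55.2 mid -64.5 255.0 65.0
mark4 0.1 -68.7 -55.3 mid -62.0 245.0 63.0
mark4 0.102 -68.6 -55.0 mid -61.8 252.0 64.0
mark4 0.104 -68.3 -54.9 mid -61.6 250.0 72.0
pin [ 0.56728393 -0.2270523 ] [ 0.56363279 -0.22243748] [-64.4  80.5] [-65.4  74.7]
ring centre [ 0.5333026  -0.15475357] 0.04813899954889763
```

```bash
python3 - <<'E'
from h import *
import cv2
from scipy.optimize import least_squares
g0=cv2.cvtColor(cv2.imread("pics/top0.png"),6).astype(np.float32);g4=cv2.cvtColor(cv2.imread("pics/top4.png"),6).astype(np.float32)
def samp(g,P,z):
    q=np.array([proj("top",[x,y,z]) for x,y in P],np.float32);return cv2.remap(g,q[None,:,0].copy(),q[None,:,1].copy(),1)[0]
for g in(g0,g4):
    pts=[]
    for a in np.radians(np.arange(0,360,4)):
        rr=np.arange(.098,.118,.0005);e=np.array([np.cos(a),np.sin(a)])
        d=np.gradient(cv2.GaussianBlur(samp(g,A+rr[:,None]*e,.010)[None],(9,1),2)[0]);k=d.argmax()
        if d[k]>1 and 3<k<len(rr)-4: pts.append(rr[k]*e)
    P=np.array(pts);s=least_squares(lambda x:np.hypot(*(P-x[:2]).T)-x[2],[0,0,.108],loss='soft_l1',f_scale=.0005)
    print("base",A+s.x[:2],s.x[2],len(P))
def line(g,z,rs,c,hw):
    a0=np.radians(-65);e=np.array([np.cos(a0),np.sin(a0)]);n=np.array([-e[1],e[0]]);t=np.arange(-hw,hw,.0003);o=[]
    for r in rs:
        q=samp(g,c+r*e+t[:,None]*n,z);m=q>(q.min()+q.max())/2;o.append(t[m].mean())
    k=np.polyfit(rs,o,1);print("dir",-65+np.degrees(k[0]),"offset at axis mm",k[1]*1e3,"mean az",-65+np.degrees(np.mean(np.array(o)/rs)))
line(g0,.011,np.arange(.062,.103,.004),A,.012)
line(g4,.062,np.arange(.054,.070,.002),np.array([.5333,-.1548]),.016)
E
```

```text
Traceback (most recent call last):
  File "h.py", line 9, in proj
    c=camera_model(n);R=Ro.from_euler('xyz',c['orientation'],degrees=True).as_matrix()
ValueError: time passes only in moves, steps and waits
```

```bash
sed -i 's/^def ray/import functools\ncamera_model=functools.lru_cache(camera_model)\ndef ray/' h.py; python3 - <<'E'
from h import *
import cv2
from scipy.optimize import least_squares
g0=cv2.cvtColor(cv2.imread("pics/top0.png"),6).astype(np.float32);g4=cv2.cvtColor(cv2.imread("pics/top4.png"),6).astype(np.float32)
def samp(g,P,z):
    q=np.array([proj("top",[x,y,z]) for x,y in P],np.float32);return cv2.remap(g,q[None,:,0].copy(),q[None,:,1].copy(),1)[0]
for g in(g0,g4):
    pts=[]
    for a in np.radians(np.arange(0,360,4)):
        rr=np.arange(.098,.118,.0005);e=np.array([np.cos(a),np.sin(a)])
        d=np.gradient(cv2.GaussianBlur(samp(g,A+rr[:,None]*e,.010)[None],(9,1),2)[0]);k=d.argmax()
        if d[k]>1 and 3<k<len(rr)-4: pts.append(rr[k]*e)
    P=np.array(pts);s=least_squares(lambda x:np.hypot(*(P-x[:2]).T)-x[2],[0,0,.108],loss='soft_l1',f_scale=.0005)
    print("base",A+s.x[:2],s.x[2],len(P))
def line(g,z,rs,c,hw):
    a0=np.radians(-65);e=np.array([np.cos(a0),np.sin(a0)]);n=np.array([-e[1],e[0]]);t=np.arange(-hw,hw,.0003);o=[]
    for r in rs:
        q=samp(g,c+r*e+t[:,None]*n,z);m=q>(q.min()+q.max())/2;o.append(t[m].mean())
    k=np.polyfit(rs,o,1);print("dir",-65+np.degrees(k[0]),"offset at axis mm",k[1]*1e3,"mean az",-65+np.degrees(np.mean(np.array(o)/rs)))
line(g0,.011,np.arange(.062,.103,.004),A,.012)
line(g4,.062,np.arange(.054,.070,.002),np.array([.5333,-.1548]),.016)
E
```

```text
base [ 0.53378626 -0.15363411] 0.10788946644067542 87
base [ 0.53408636 -0.15369717] 0.10782517602964221 87
dir -66.03523056165683 offset at axis mm 1.2906818181818134 mean az -65.10903594519796
dir -65.14323944878271 offset at axis mm 0.005000000000088258 mean az -65.1384222891334
```

The line fits give the lever at -65.1° about the ring centre and the mark at about -66.1° about the base centre, so it is about 1° short. I'll retrace the path, regrip and nudge it about 1.1 mm.

Request:
{"name": "jog_arm", "arguments": {
  "moves": [
    [-20, 0, 30, 0, 0, 0, 36],
    [-30, 0, 40, 0, 0, 0, 36],
    [-30, 0, 40, 0, 0, 0, 36],
    [-30, 0, 40, 0, 0, 0, 36],
    [-20, 20, 30, 0, 0, 0, 36],
    [0, 0, 0, 0, 0, 0, 36],
    [0, 30, 0, 0, 0, 0, 36],
    [0, 30, 0, 0, 0, 0, 36],
    [0, 20, 0, 0, 0, 0, 36],
    [0, 0, 0, 0, 0, 0, 36],
    [0, 0, 0, 0, 0, 0, 36]
  ]
}}

```text
clock: 9.45
eef_pos: [0.5674, -0.2269, 0.1471]
tool_rot: [-89.9, -0.1, -64.5]
contact_force: [1.1, 1.0, 0.9]
opening: 0.0359
```

Request:
{"name": "jog_arm", "arguments": {
  "moves": [
    [0, 0, 0, 0, 0, 0, 24],
    [0, 0, 0, 0, 0, 0, 18],
    [0, 0, 0, 0, 0, 0, 14],
    [0, 0, 0, 0, 0, 0, 14],
    [0, 0, 0, 0, 0, 0, 14]
  ],
  "newtons": 20
}}

```text
clock: 10.07
eef_pos: [0.5673, -0.2268, 0.147]
tool_rot: [-89.9, -0.1, -64.5]
contact_force: [-0.7, 0.7, 6.4]
opening: 0.0153
```

```bash
python3 - <<'E'
from h import *
s=state();print(s['clock'],s['eef_pos'],s['tool_rot'],s['contact_force'],s['opening'])
R=Ro.from_euler('xyz',s['tool_rot'],degrees=True);print("shift vs previous grip, tool axes mm",R.inv().apply(np.array(s['eef_pos'])-[.56705153,-.22613778,.14644353])*1e3)
E
```

```text
10.075 [ 0.56727156 -0.2267653   0.14701398] [-89.88088693  -0.09796098 -64.53430408] [-0.70344624  0.74431804  6.44483331] 0.01530448980421295
shift vs previous grip, tool axes mm [ 0.66213015 -0.56946547 -0.06997367]
```

Request:
{"name": "jog_arm", "arguments": {
  "moves": [
    [0, 0, -0.6, 0, 0.4, 0, 14],
    [0, 0, -0.6, 0, 0.4, 0, 14],
    [0, 0, 0, 0, 0, 0, 14],
    [0, 0, 0, 0, 0, 0, 14]
  ]
}}

```text
clock: 10.58
eef_pos: [0.5666, -0.2271, 0.147]
tool_rot: [-89.8, -0.1, -65.3]
contact_force: [-0.5, 1.4, 6.1]
opening: 0.0153
```

Request:
{"name": "jog_arm", "arguments": {
  "moves": [
    [0, 0, 0, 0, 0, 0, 30],
    [0, 0, 0, 0, 0, 0, 36],
    [0, -10, 0, 0, 0, 0, 36],
    [0, -30, 0, 0, 0, 0, 36],
    [0, -40, 0, 0, 0, 0, 36],
    [20, -20, -30, 0, 0, 0, 36],
    [30, 0, -40, 0, 0, 0, 36],
    [30, 0, -40, 0, 0, 0, 36],
    [30, 0, -40, 0, 0, 0, 36],
    [20, 0, -30, 0, 0, 0, 36],
    [0, 0, 0, 0, 0, 0, 36]
  ]
}}

```text
clock: 11.95
eef_pos: [0.4549, -0.4228, 0.2464]
tool_rot: [-90.0, -0.1, -65.6]
contact_force: [-0.6, -0.2, -0.4]
opening: 0.0356
```

```bash
python3 - <<'E'
from h import *
import cv2
t=get_image("top");cv2.imwrite("pics/top5.png",t)
s=get_image("side");cv2.imwrite("pics/side5.png",s)
cv2.imwrite("pics/zt5.png",cv2.resize(t[155:245,325:425],None,fx=6,fy=6,interpolation=2))
g4=cv2.cvtColor(t,6).astype(np.float32)
def samp(g,P,z):
    q=np.array([proj("top",[x,y,z]) for x,y in P],np.float32);return cv2.remap(g,q[None,:,0].copy(),q[None,:,1].copy(),1)[0]
def line(g,z,rs,c,hw):
    a0=np.radians(-65);e=np.array([np.cos(a0),np.sin(a0)]);n=np.array([-e[1],e[0]]);t=np.arange(-hw,hw,.0003);o=[]
    for r in rs:
        q=samp(g,c+r*e+t[:,None]*n,z);m=q>(q.min()+q.max())/2;o.append(t[m].mean())
    k=np.polyfit(rs,o,1);print("dir",-65+np.degrees(k[0]),"mean az",-65+np.degrees(np.mean(np.array(o)/rs)))
line(g4,.062,np.arange(.054,.070,.002),np.array([.5333,-.1548]),.016)
E
```

```text
dir -65.42971834634812 mean az -65.53994939534351
```

View pics/zt5.png

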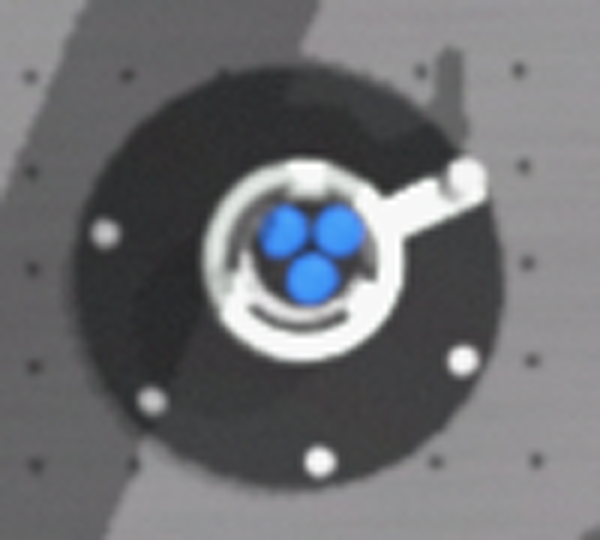

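View pics/side5.png

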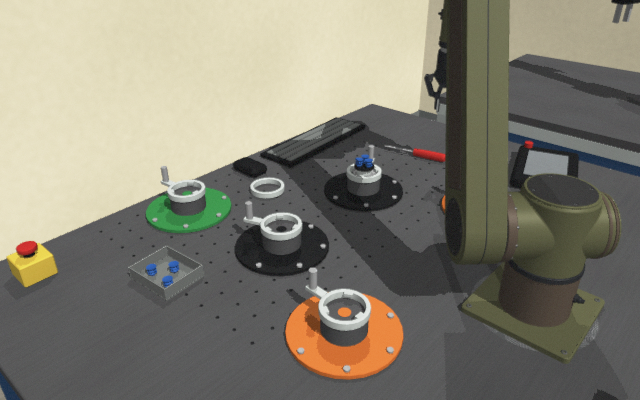

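The lever now measures -65.5°, about half a degree from the mark, which is within my measurement error. The cups sit at the same pixels as at the start, (285,232), (340,230) and (312,280) in the zoomed view. The other docks look unmoved and the arm is clear.

```bash
python3 -c "
from station import *
print(sign_off())"
```

```text
the job is handed in; nothing more can be done
None
```

I turned the lock ring on the dock that holds the tool about 46° clockwise, by gripping its lever pin lightly (20 N setting). After a first check showed it about 1° short of the mark, I regripped and nudged it. I then released it, moved the arm clear and handed the job in at about 12 s.

- **Lever position:** in the last picture the lever measures about -65.5°, against about -66.1° for the mark. That is roughly half a degree short, with an uncertainty of a similar size.
- **Disagreement between measurements:** the mark's angle came out between -65.1° and -66.2° depending on which dock centre I used, and I took the base disc's centre. The white line is hidden under the lever and pin in both views, so I could not confirm the match by eye.
- **Tool and surroundings:** the tool's cups are at the same pixels as before, so it still appears seated upright. The empty dock and the green and orange look-alikes were not touched. The force readings I saw stayed at about 6 N.

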